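# Isolate the deck, mesh the drive gear on its splined clutch shaft and hold it down

### The arm

A 7-joint arm with a two-finger parallel gripper is mounted at the origin on the work surface. World frame = base frame: x ahead of the robot, y to its left, z up, the work surface at z = 0. Lengths are in m, angles in rad, forces in N, time in s.
With the tool pointing down it reaches from about 0.4 to 0.925 m from the base axis. Payload 5.6 kg.
Tool frame: the origin (TCP) lies on the centre line of the jaws, within the pads' length; the fingertips stand 17 mm ahead of it and the grasp point (between the pads) lies 2 mm behind it; z points along the fingers, y is the line along which they close (so a half turn about z gives the same grasp; the last joint's range is limited). The gripper opens to 85 mm and grips with 20 to 120 N. Pads are 22 mm wide; open, the fingers measure 114 mm over their backs; the gripper's body (76 mm by 85 mm) begins 54 mm behind the grasp point. The pads swing forward as they close: fully open they stand 13 mm farther back than shut.
Start: joints at [-1.167, 0.468, -0.012, 1.603, 0.006, 1.071, -0.056], TCP at [0.281, 0.586, 0.212] pointing down, gripper open.
Joint ranges: [-2.53, 2.53], [-0.31, 2.02], [-1.57, 1.55], [0.28, 2.44], [-1.29, 4.43], [0.15, 1.84], [-2.92, 2.92]. Speed limits (rad/s): [2.57, 2.57, 3.14, 3.14, 3.14, 3.14, 3.14].

### API

Orientations are given as a unit quaternion [x, y, z, w].
In Python, from workcell import status, optics, sign_off gives the robot as it stands. The module is installed in compiled form; this text tells all that it offers.
- The arm moves only by the tool move_arm, never from a script. Its arguments are lists of equal length, an entry for each row: "offset": the shift along the tool's x, y, z in mm, a list of three; "delta_rot": the turn, a rotation vector about the tool's x, y, z in degrees, a list of three. In form: {"offset": [[x, y, z], ...], "delta_rot": [[ax, ay, az], ...]}. A call has 1 to 10 rows; each row shifts and turns the commanded pose from where the row before left it, along the tool's axes as they then stand; what a row does not reach is not made up. A row lasts 1/10 s, in which the tool goes at most 50 mm and 8.59 degrees, less where a joint would pass 70% of its speed; a pose out of reach is approached as far as the arm can. A call is refused whole if a number of a shift passes 50 or a number of a turn 8.59, either way. A call with a gripper value outside its range is refused whole. "hand" is the gripper's target within -1 to 1 (fully open at 1, half-way at 0, shut at -1), set as the call begins (left out, the last holds). The fingers move at their own pace and stop on an object; "squeeze" is the grip in N (left out, the last holds). Time passes only in rows, so rows that do not move let the fingers close. It gives the time, the measured TCP pose, the force, the opening and the grip force at its end, in the units of the state.
- status.sense(): the state, without advancing time (a new reading comes with each control period).
- optics.read_camera(name): name is "scene" or "top"; returns the picture (400x640x3 uint8, red, green, blue); there is no depth.
- optics.get_calibration(name): a dict with "mtx" (3x3 intrinsics, pixels), "R" (3x3) and "t" (3): a world point X has camera coordinates R X + t. Camera axes: x right, y down, z forward; pixel columns grow to the right and rows downward; lengths in m; the calibration is good to about 2 mm. A picture is of the moment at which its call begins. get_calibration takes no time and is no camera call.
- sign_off(): hands the job in; it is judged then, once.
Trained networks look in the newest picture that a camera, given by its name, has taken for a name from the list of things; names that differ only in an ending like _2 or _b are one class to them, and where a whole thing is asked for, a point or a joint stands for the part that bears it (a point fixed in the world has none). Each returns a list of dicts, best first, with "confidence" (0 to 1); they miss things now and then, are a little off and sometimes report something else, mostly with a low value. They report only what shows in the picture. A call takes as long as a camera call.
- optics.search_frame(camera, label): "location" ([row, column] in pixels, amid what is visible of it).
- optics.silhouettes(camera, label): "pixels" (400x640 bool, what is visible of it) and "location" ([row, column] in pixels, amid what is visible of it).
The state is a dict: "time_s": time; "joint_pos": joint angles; "dq": joint speeds; "tau": joint torques, N m; "tool_pos": TCP position; "eef_rot": TCP orientation; "force": force on the tool from outside, world axes, zero at the start; "moment": the same for the moment, N m; "grip_width": opening from 0.0 (shut) to 1.0 (fully open); "gripper_force": force on a finger pad.
Only numpy, scipy, OpenCV 4.12 (cv2) and the standard library are available. Lean on these libraries where they do the work, as an engineer would, in place of code of your own. Each camera call takes 0.05 s, during which the arm holds its last target. There are 200 camera calls.

### The job

Make the deck safe first: turn the bench isolator's handle a quarter turn anticlockwise, from on to its off detent. Then take the white take-up drive gear off the parts mat, lower it upright over the clutch shaft on the transport frame, turn it until its splines mesh, and push it fully home against the clutch spring without forcing it. Finish while still gripping the gear and holding it pressed fully home, so that the retaining washer can be slipped on; leave everything else on the bench where it stands.

Things in the scene. Friction and masses are not known exactly. Their poses are not given: they have to be found in the camera images.
- isolator_handle (a joint): angle of the isolator's black handle, rad: 0 = on, where it starts (bar in line with the cable gland on one end of the grey box), 1.571 = off (bar across the box). It grows as the handle turns anticlockwise seen from above. Snap action: a spring holds it at both ends, resists with up to 0.12 N m until half-way, then drives the handle on to the other end by itself
- handle_grip (a point): on the handle's upright turning axis, 85 mm over the bench; turns with the handle. The grip is a bar 14 mm wide, 56 mm long along this point's x axis (white mark at the +x end), from 18 mm below this point to 10 mm above it, on a disc 52 mm across
- isolator: grey isolator box fixed to the bench, 110 mm along its x, 85 mm along its y, 60 mm high; origin under its centre; cable gland at its +x end. With the handle on, the bar lies along x; off, along y
- gear_mid (a point): centre of the loose white gear, upright on the mat, splined end down. 34 mm high, about 60 g: toothed flange 57 mm across and 6 mm thick at the bottom, above it a round hub 32 mm across from 11 mm below this point to 17 mm above (grip the hub). z up through the bore. Six slots in the bore: one along x and every 60 degrees from it, marked by grooves on the top and spots on the flange
- gear_foot (a point): centre of the gear's underside, 17 mm below its centre. From here the bore has six inner teeth and six slots for 14 mm (16 mm across the teeth, 25 mm across the slots); above that it is plain, 10 mm across
- parts_mat: black rubber mat fixed on the bench, 180 x 130 x 3 mm, that the gear stands on; origin under its centre
- shaft_tip (a point): tip of the upright steel clutch shaft on the frame, 88 mm over the bench; the shaft is 8 mm across, its last 3 mm tapered; it does not turn. z up. Height of the gear's centre relative to this tip: -10 mm with its teeth standing on the spline tops (not meshed), -17 mm meshed and resting on the spring disc, -22 mm fully home (the tip then stands 5 mm out of the hub)
- spline_top (a point): on the shaft's axis at the top of its six splines, 27 mm below the tip, 21 mm over the plate. Fins 3 mm wide, 22 mm across the six: one along x and every 60 degrees from it. Gear and splines mesh when the gear's x axis agrees with this one, or is off by a multiple of 60 degrees, with about 8 degrees play each way
- clutch_disc (a joint): how far the felt-faced spring disc round the shaft's foot (46 mm across) is pressed down, m: 0 = free, 0.005 = bottomed (gear fully home). The spring pushes up with 4 N at first, 9 N when bottomed
- frame: matte black transport frame fixed on the bench: plate 160 mm along x, 240 mm along y, top face 40 mm over the bench; origin on the bench under its centre. The clutch shaft stands at x -20, y -50 mm; flywheel, motor, spindles and head, up to 46 mm over the plate, stand more than 70 mm from it
- belt_cone: ribbed black rubber cone, 52 mm across the foot, 70 mm high, loose; bystander. Origin under its centre
- guide_post1: chrome tape guide post, 18 mm across, 36 mm high, loose, upright; bystander. Origin under its centre
- guide_post2: a second chrome tape guide post like the first; bystander
- cassette: cassette shell lying flat, 64 x 100 x 12 mm, loose; bystander. Origin under its centre
- cleaner: clear bottle of head cleaner, 48 mm across, 110 mm high, loose; bystander. Origin under its centre
- pinch_roller: small rubber pinch roller, 15 mm across, 14 mm high, standing on the mat about 100 mm from the gear, loose; bystander

How it is judged:
By the outcome, as a careful person would: the job done as asked, in the order asked, and still so for the second after the job is handed in, while the arm keeps its last pose, push and grip.
It also fails if it takes over 61 s, if anything falls off the work surface, if the arm or the gripper's body presses on something with over 40 N, if the wrist force passes 120 N, or if a joint passes its speed limit or range.

## Working session

There is one attempt and no reset: what is moved stays moved. The work goes in short steps, Python scripts to look and compute and a tool call to move; the robot and the scene stay as the last step left them, time stands still between calls to the robot, and variables do not carry over. Pictures are saved under pics/ and viewed, at most 10 in all, crops included, and the job is handed in when it is done.

Besides the shell and the picture viewer there is one more tool, called as name(argument=value, ...) on one line, values as JSON. move_arm: Moves the arm, as the interface text tells. Its arguments: {"type":"object","properties":{"offset":{"type":"array"},"delta_rot":{"type":"array"},"hand":{"type":"number"},"squeeze":{"type":"number"}},"required":["offset","delta_rot"]}

```bash
mkdir -p pics
cat > h.py <<'E'
import numpy as np, cv2
from workcell import status, optics
def cal(c):
    k=optics.get_calibration(c); return np.array(k["mtx"]),np.array(k["R"]),np.array(k["t"])
def back(c,rc,z):
    K,R,t=cal(c); d=R.T@np.linalg.solve(K,[rc[1],rc[0],1.]); o=-R.T@t
    return o+d*(z-o[2])/d[2]
def proj(c,X):
    K,R,t=cal(c); p=K@(R@np.array(X)+t); return p[1]/p[2],p[0]/p[2]
def tri(rcs):
    A=[];b=[]
    for c,rc in rcs:
        K,R,t=cal(c); d=R.T@np.linalg.solve(K,[rc[1],rc[0],1.]); d/=np.linalg.norm(d); o=-R.T@t
        P=np.eye(3)-np.outer(d,d); A.append(P); b.append(P@o)
    return np.linalg.lstsq(np.vstack(A),np.hstack(b),rcond=None)[0]
def save(c,n):
    im=optics.read_camera(c); cv2.imwrite(f"pics/{n}.png",im[:,:,::-1]); return im
E
python3 - <<'E'
from h import *
np.set_printoptions(precision=4,suppress=True)
for c in("scene","top"):
    save(c,c+"0"); K,R,t=cal(c); print(c,K[0,0],-R.T@t,R[2])
    for l in("isolator_handle","isolator","gear_mid","parts_mat","shaft_tip","spline_top","clutch_disc","frame","pinch_roller"):
        try: print(l,[(np.round(d["location"],1).tolist(),round(d["confidence"],2)) for d in optics.search_frame(c,l)[:3]])
        except Exception as e: print(l,e)
s=status.sense(); print(s)
E
```

```text
scene 476.42707974094867 [ 0.9434 -0.7683  0.77  ] [-0.3407  0.7116 -0.6144]
isolator_handle [([140.9, 327.9], 0.84)]
isolator [([158.4, 330.4], 0.86)]
gear_mid [([320.1, 223.8], 0.8), ([148.4, 328.8], 0.28)]
parts_mat [([335.1, 240.5], 0.55), ([346.5, 263.0], 0.5)]
shaft_tip [([241.4, 334.4], 0.6)]
spline_top [([239.6, 329.6], 0.93)]
clutch_disc [([243.3, 320.6], 0.59)]
frame [([183.1, 295.5], 0.67), ([240.3, 334.5], 0.65)]
pinch_roller []
top 381.8281406235084 [ 0.3945 -0.0092  1.0899] [ 0.175   0.0077 -0.9845]
isolator_handle [([241.6, 202.7], 0.7), ([235.0, 425.6], 0.35)]
isolator [([239.9, 204.7], 0.74)]
gear_mid [([258.2, 315.1], 0.69), ([238.3, 425.3], 0.64)]
parts_mat [([219.7, 425.9], 0.94), ([195.8, 348.4], 0.4)]
shaft_tip [([193.0, 325.1], 0.77)]
spline_top [([193.1, 325.7], 0.96), ([221.8, 427.5], 0.55), ([157.7, 227.1], 0.21)]
clutch_disc [([194.3, 344.1], 0.7), ([241.0, 204.9], 0.4)]
frame [([194.3, 327.0], 0.57)]
pinch_roller []
{'time_s': 1.0, 'joint_pos': array([-1.167 ,  0.4674, -0.0116,  1.6027,  0.006 ,  1.0714, -0.0563]), 'dq': array([-0.    , -0.001 ,  0.001 ,  0.0004,  0.0002, -0.0013,  0.0008]), 'tau': array([ -0.0002, -53.2236,   0.022 , -25.1624,   0.0117,   0.0013,
         0.    ]), 'tool_pos': array([0.2809, 0.5862, 0.2116]), 'eef_rot': array([0.2216, 0.9751, 0.    , 0.    ]), 'force': array([-0.02  ,  0.4876, -0.162 ]), 'moment': array([-0.014 ,  0.0356, -0.0161]), 'gripper_force': 0.0, 'grip_width': 1.002061253536188}
```

View pics/top0.png

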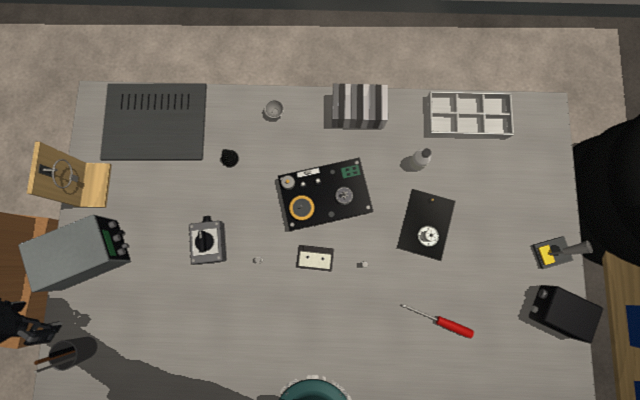

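View pics/scene0.png

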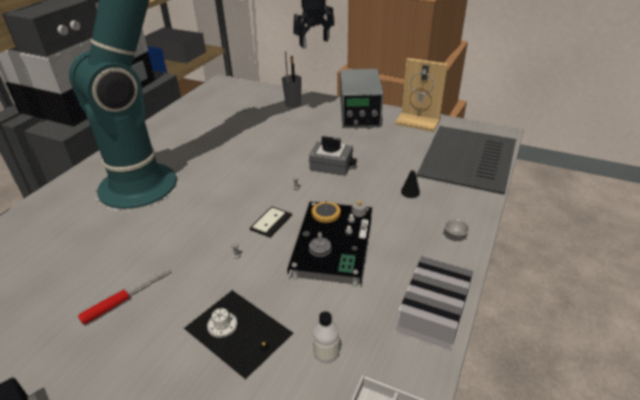

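The top view shows the isolator at (r240,c205) with its gland toward +x (r218,c207), the clutch at about (195,344), and the gear on the mat at about (236,428). The scene view has the gear at (320,222), the clutch at (243,320) and the handle at (143,330). Next, close crops and silhouettes.

Run:
```python
from h import *
np.set_printoptions(precision=4,suppress=True)
a=cv2.imread("pics/top0.png"); b=cv2.imread("pics/scene0.png")
def cr(i,r,c,h=20,w=20,s=6): return cv2.resize(i[r-h:r+h,c-w:c+w],None,fx=s,fy=s,interpolation=cv2.INTER_CUBIC)
t=np.hstack([cr(a,240,207,25,22),cr(a,195,344,25,22),cr(a,236,428,25,22)])
u=np.hstack([cr(b,150,332,25,22),cr(b,240,320,25,22),cr(b,320,222,25,22)])
cv2.imwrite("pics/crops.png",np.vstack([t,u])[:600,:800])
for c in("scene","top"):
    for l in("isolator_handle","isolator","gear_mid","clutch_disc","shaft_tip","frame","parts_mat"):
        for d in optics.silhouettes(c,l)[:2]:
            m=d["pixels"]; ys,xs=np.nonzero(m)
            if len(ys)==0: continue
            (cx,cy),(w,h),an=cv2.minAreaRect(np.c_[xs,ys].astype(np.float32))
            print(c,l,round(d["confidence"],2),np.round(d["location"],1),m.sum(),"mean",ys.mean().round(1),xs.mean().round(1),"rect",np.round([cy,cx,w,h,an],1))
```

```text
scene isolator_handle 0.65 [145.6 329.3] 298 mean 144.4 330.9 rect [145. 331.  16.  20.  90.]
scene isolator 0.95 [157.4 330.5] 1404 mean 156.8 331.5 rect [155.6 333.   47.8  36.8   7.8]
scene gear_mid 0.98 [322.7 223.9] 626 mean 323.4 221.4 rect [323.9 222.2  26.7  28.7  24. ]
scene clutch_disc 0.5 [246.7 321.2] 137 mean 246.1 319.7 rect [245.  319.5  12.   19.   90. ]
scene shaft_tip 0.98 [239.4 336.5] 5310 mean 240.7 332.3 rect [240.4 329.3  77.8  88.3   7.7]
scene frame 0.68 [241.2 335.5] 5194 mean 240.3 332.7 rect [240.3 329.6  75.   89.4   9.2]
scene parts_mat 0.8 [335.6 242.8] 4382 mean 334.4 240.4 rect [331.  238.   87.4  66.8  39.3]
top isolator_handle 0.9 [238.9 203.5] 282 mean 240.9 203.9 rect [240.8 203.3  18.4  17.7  45. ]
top isolator_handle 0.39 [256.9 315.5] 812 mean 257.6 315.2 rect [257.3 315.   35.7  23.8   5.7]
top isolator 0.7 [240.  205.1] 1509 mean 241.5 207.7 rect [239.6 207.6  47.5  35.7  86.8]
top gear_mid 0.51 [236.4 425.8] 319 mean 235.4 428.0 rect [235.3 428.3  20.5  18.4  45. ]
top clutch_disc 0.51 [197.1 342.6] 190 mean 195.2 344.0 rect [195.  344.   15.6  15.6  45. ]
top shaft_tip 0.91 [196.6 326.4] 4845 mean 193.9 324.7 rect [194.1 324.9  58.1  87.   77.6]
top frame 0.97 [192.9 324.2] 4722 mean 194.0 325.0 rect [193.6 325.   56.7  85.8  77.2]
top parts_mat 0.75 [222.4 429. ] 2625 mean 223.5 426.4 rect [224.7 426.8  48.   64.6  14.5]
```

View pics/crops.png

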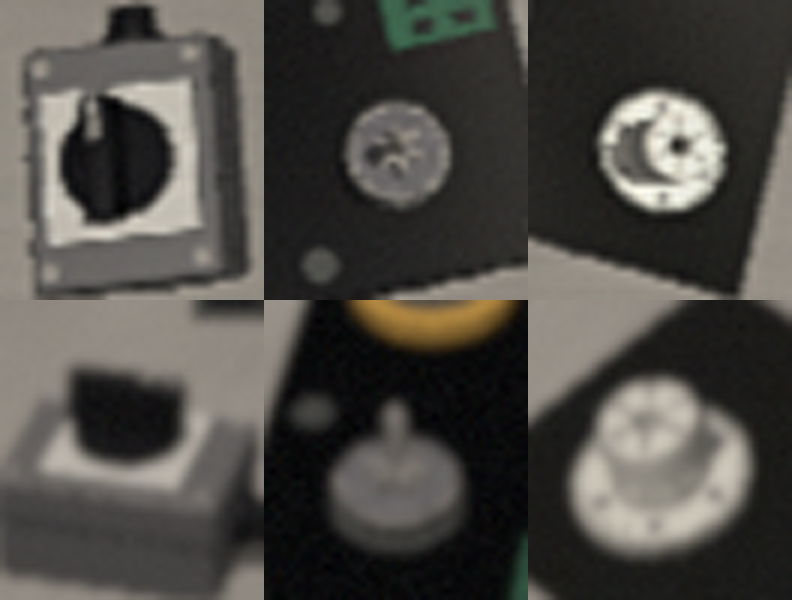

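Run:
```python
from h import *
np.set_printoptions(precision=4,suppress=True)
B=lambda n,c,r,cc,z: print(n,c,back(c,(r,cc),z))
def P(x,y,c0,r0,px,py): return (r0+(y-py)/6,c0+(x-px)/6)
T=[P(x,y,185,215,0,0) for x,y in((40,68),(50,272),(190,52),(203,256))]
W=[back("top",p,.06) for p in T]; print("iso screws mean",np.mean(W,0),"yaw",[np.degrees(np.arctan2(*(W[i]-W[j])[1::-1])) for i,j in((0,1),(2,3))],[np.degrees(np.arctan2(*(W[i]-W[j])[1::-1]))-90 for i,j in((0,2),(1,3))])
B("disc handle","top",241.2,204.5,.065); B("disc handle","scene",148.3,331.7,.065)
B("clutch","top",195.5,344.3,.054);B("clutch","scene",246.2,320,.054);B("tip","scene",232.5,319.8,.088)
B("gearfl","top",236.3,428.3,.009);B("gearhub","top",235.2,431.3,.037)
B("gearfl","scene",324.2,222,.009);B("gearhub","scene",314.7,220.3,.037)
# rectified patches, averaged frames
ims={c:np.mean([optics.read_camera(c).astype(float) for _ in range(8)],0) for c in("top","scene")}
def rect(c,x0,y0,z,half,n=260):
    K,R,t=cal(c); g=np.linspace(half,-half,n)
    X=x0+g[:,None]+0*g; Y=y0+0*g[:,None]+g
    p=np.stack([X,Y,0*X+z],-1)@R.T+t; q=p@K.T; m=(q[...,:2]/q[...,2:]).astype(np.float32)
    return cv2.remap(ims[c].astype(np.float32),m[...,0],m[...,1],cv2.INTER_CUBIC)
def pol(im):
    im=im-im.min(); return im/im.max()*255
g=back("top",(235.2,431.3),.037); f=back("top",(236.3,428.3),.009)
s=back("top",(195.5,344.3),.054)
gs=back("scene",(314.7,220.3),.037); fs=back("scene",(324.2,222),.009); ss=back("scene",(246.2,320),.054)
rows=[[rect("top",*f[:2],.009,.033),rect("top",*g[:2],.037,.02),rect("top",*s[:2],.061,.02)],[rect("scene",*fs[:2],.009,.033),rect("scene",*gs[:2],.037,.02),rect("scene",*ss[:2],.061,.02)]]
cv2.imwrite("pics/rect.png",np.vstack([np.hstack([pol(i) for i in r]) for r in rows])[...,::-1])
for n,(x,y,z),c in(("fr",(0,0,0),"top"),):
    m=[d for d in optics.silhouettes("top","frame")][0]["pixels"]
    cn=max(cv2.findContours(m.astype(np.uint8),0,2)[0],key=cv2.contourArea)[:,0,:]
    w=np.array([back("top",(q[1],q[0]),.04)[:2] for q in cn],np.float32); print("frame",cv2.minAreaRect(w*1000))
```

```text
iso screws mean [0.4586 0.3025 0.06  ] yaw [np.float64(7.6925794275103145), np.float64(7.867158670006626)] [np.float64(7.689655534868123), np.float64(7.4913376001192375)]
disc handle top [0.46   0.3028 0.065 ]
disc handle scene [0.4695 0.2919 0.065 ]
clutch top [ 0.5968 -0.0702  0.054 ]
clutch scene [ 0.6047 -0.078   0.054 ]
tip scene [ 0.6021 -0.0717  0.088 ]
gearfl top [ 0.4945 -0.312   0.009 ]
gearhub top [ 0.4952 -0.3125  0.037 ]
gearfl scene [ 0.5008 -0.3158  0.009 ]
gearhub scene [ 0.5011 -0.3148  0.037 ]
frame ((605.67724609375, -15.48358154296875), (167.93946838378906, 244.33340454101562), 14.222784042358398)[ WARN:0@10.761] global loadsave.cpp:1063 imwrite_ Unsupported depth image for selected encoder is fallbacked to CV_8U.
```

View pics/rect.png

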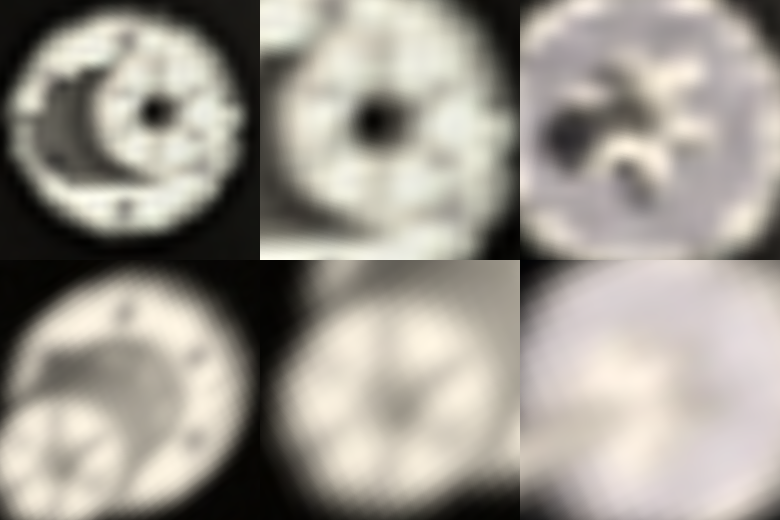

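The rectified crops show the gear's spots and grooves straight along ±x, so its yaw is about 0 mod 60. The fins are blurred but sit near the frame's yaw, about 13°. The isolator's yaw is 7.7°. The two cameras disagree by 6–10 mm, so I'll correct against the gripper. First I'll hover over the handle.

move_arm(offset=[[-29,-18,4],[-29,-18,4],[-29,-18,4],[-29,-18,4],[-29,-18,4],[-29,-18,4],[-29,-18,4],[-29,-18,4],[-29,-18,4],[-29,-18,4]], delta_rot=[[0,0,0],[0,0,0],[0,0,0],[0,0,-4],[0,0,-4],[0,0,-4],[0,0,0],[0,0,0],[0,0,0],[0,0,0]], hand=1, squeeze=30)

```text
time_s: 3.55
tool_pos: [0.4937, 0.3195, 0.1717]
eef_rot: [0.118, 0.993, 0.0, 0.0]
force: [-0.1, -0.4, -0.4]
grip_width: 1.0
gripper_force: 0.0
```

```bash
cat >> h.py <<'E'
from scipy.spatial.transform import Rotation as Rn
def go(x,y,z,yaw_y=None):
    """offsets (mm, tool axes now) to world target and tool-z turn (deg) so tool y lies at yaw_y mod 180"""
    s=status.sense(); R=Rn.from_quat(s["eef_rot"]).as_matrix(); d=R.T@(np.array([x,y,z])-s["tool_pos"])*1e3
    cur=np.degrees(np.arctan2(R[1,1],R[0,1])); tilt=np.degrees(np.arccos(-R[2,2]))
    turn=None if yaw_y is None else -((yaw_y-cur+90)%180-90)
    print("tcp",s["tool_pos"].round(4),"ty",cur.round(2),"tilt",tilt.round(2),"d",d.round(1),"rot",turn,"q7",s["joint_pos"][6].round(2),"F",s["force"].round(1),"M",s["moment"].round(2),"g",round(float(s["grip_width"]),3),round(float(s["gripper_force"]),1),"t",s["time_s"])
E
python3 -c "
from h import *
go(.464,.298,.15,97.7)"
```

```text
tcp [0.4937 0.3195 0.1717] ty 76.4 tilt 0.03 d [ 23.8 -27.9  21.7] rot -21.303997265753225 q7 0.72 F [-0.1 -0.4 -0.4] M [ 0.03 -0.   -0.01] g 1.0 0.0 t 3.55
```

move_arm(offset=[[8,-9,4],[8,-9,4],[8,-10,4],[0,0,5],[0,0,5],[0,0,0]], delta_rot=[[0,0,0],[0,0,0],[0,0,-7],[0,0,-7],[0,0,-7.3],[0,0,0]])

```text
time_s: 4.15
tool_pos: [0.4625, 0.2987, 0.1492]
eef_rot: [-0.067, 0.998, -0.0, -0.0]
force: [-0.4, 0.0, -1.1]
grip_width: 0.999
gripper_force: 0.0
```

Run:
```python
from h import *
go(.464,.298,.09,97.7)
b=save("scene","s1");a=save("top","t1")
s=status.sense()["tool_pos"]
def cr(i,p,h=33,s=6): r,c=map(int,p); print(r,c); return cv2.resize(i[r-h:r+h,c-h:c+h],None,fx=s,fy=s,interpolation=cv2.INTER_CUBIC)
cv2.imwrite("pics/c1.png",np.hstack([cr(a,proj("top",s)),cr(b,proj("scene",s))])[...,::-1])
```

```text
tcp [0.4625 0.2987 0.1492] ty 97.71 tilt 0.05 d [-1.4 -0.9 59.2] rot 0.012141682464019254 q7 1.06 F [-0.4  0.  -1.1] M [ 0.05  0.01 -0.02] g 0.999 0.0 t 4.15
237 195
119 330
```

View pics/c1.png

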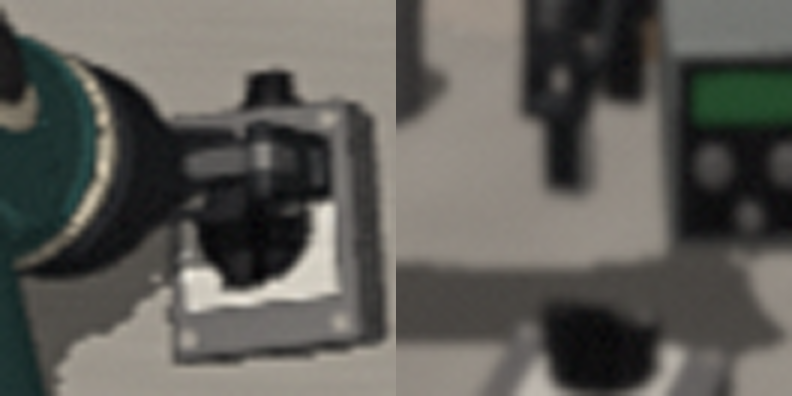

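The top crop shows the jaws over the +x half of the handle. In the scene crop, the near finger's tip is at about (r117,c325) and the handle at (143,331).

Run:
```python
from h import *
s=status.sense(); R=Rn.from_quat(s["eef_rot"]).as_matrix()
for sg in(1,-1):
  for off in(42.5,57):
    for zz in (.003,.017):
      X=s["tool_pos"]+R@np.array([0,sg*off/1e3,zz]); print(sg,off,zz,X.round(3),[np.round(proj(c,X),1).tolist() for c in("scene","top")])
for c in("scene","top"):
  print(c,[np.round(proj(c,(x,y,.095)),1).tolist() for x,y in((.464,.298),(.460,.303),(.4695,.292))])
```

```text
1 42.5 0.003 [0.457 0.341 0.147] [[114.0, 334.6], [239.4, 179.1]]
1 42.5 0.017 [0.457 0.341 0.133] [[118.4, 334.6], [239.9, 181.1]]
1 57 0.003 [0.456 0.355 0.147] [[111.7, 336.0], [240.0, 173.2]]
1 57 0.017 [0.456 0.355 0.133] [[116.1, 336.0], [240.5, 175.3]]
-1 42.5 0.003 [0.469 0.257 0.147] [[128.3, 325.8], [235.8, 213.5]]
-1 42.5 0.017 [0.469 0.257 0.133] [[132.9, 325.9], [236.3, 215.0]]
-1 57 0.003 [0.47  0.242 0.147] [[130.8, 324.2], [235.2, 219.3]]
-1 57 0.017 [0.47  0.242 0.133] [[135.5, 324.3], [235.7, 220.8]]
scene [[137.7, 330.7], [136.6, 330.1], [139.0, 331.6]]
top [[238.9, 203.0], [240.4, 201.0], [236.8, 205.5]]
```

Run:
```python
from h import *
a=cv2.imread("pics/scene0.png"); b=cv2.imread("pics/s1.png")
t0=cv2.imread("pics/top0.png"); t1=cv2.imread("pics/t1.png")
print([np.round(proj("scene",(.281,.586,z)),1) for z in(.212,.208,.24)])
f=lambda i,r,c,h,w,s:cv2.resize(i[r-h:r+h,c-w:c+w],None,fx=s,fy=s,interpolation=cv2.INTER_CUBIC)
cv2.imwrite("pics/d1.png",np.vstack([np.hstack([f(b,115,330,35,45,4),f(cv2.convertScaleAbs(cv2.absdiff(a,b),alpha=3),115,330,35,45,4)]),np.hstack([f(a,35,315,35,45,4),f(cv2.convertScaleAbs(cv2.absdiff(t0,t1),alpha=3),235,200,35,45,4)])]))
```

```text
[array([ 53. , 314.7]), array([ 54.3, 314.7]), array([ 44.4, 314.4])]
```

View pics/d1.png

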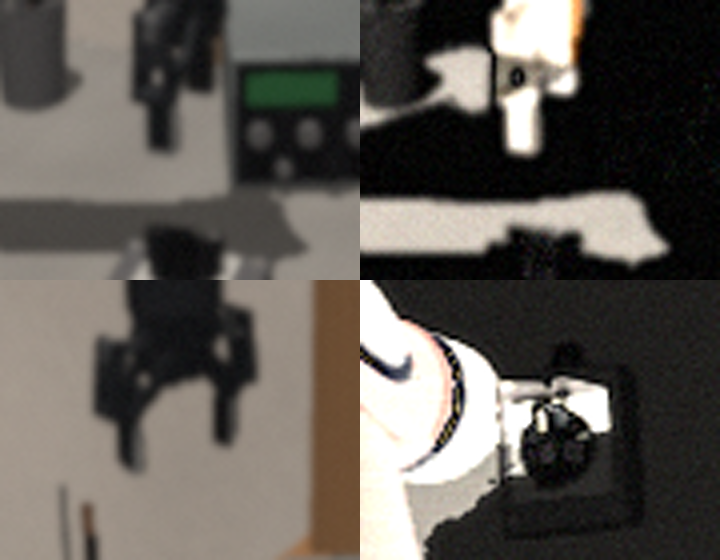

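The fingers show about 11 px higher in the scene view than predicted, both now and at the start. I'll check the calibration against the robot base and the joint kinematics before descending.

Run:
```python
from h import *
for c in("scene","top"):
    K,R,t=cal(c); print(c,K.round(1).tolist(),"base",np.round(proj(c,(0,0,0)),1),"orth",np.abs(R@R.T-np.eye(3)).max().round(5))
    for l in("cleaner","belt_cone","guide_post1","cassette","parts_mat","frame","isolator","gear_mid","isolator_handle"):
        d=optics.silhouettes(c,l)
        print(l,[(round(x["confidence"],2),np.round([np.nonzero(x["pixels"])[0].mean(),np.nonzero(x["pixels"])[1].mean(),np.nonzero(x["pixels"])[0].max()],1).tolist()) for x in d[:2] if x["pixels"].any()])
for c in("scene","top"):
    if c=="scene": p={"cleaner base":(356,326,0.0),"cone base":(194,411,0.0),"cassette":(221,270.5,.012)}
    else: p={"cone base":(157.5,229.5,.0),"cassette":(257.5,315,.012)}
    for k,(r,cc,z) in p.items(): print(c,k,back(c,(r,cc),z).round(4))
```

```text
scene [[476.4, 0.0, 322.3], [0.0, 476.4, 204.0], [0.0, 0.0, 1.0]] base [184.2 137.4] orth 0.0
cleaner [(0.8, [339.4, 325.7, 363.0])]
belt_cone [(0.8, [186.8, 410.7, 198.0])]
guide_post1 [(0.57, [250.8, 235.5, 258.0]), (0.56, [183.3, 295.2, 189.0])]
cassette [(0.89, [222.5, 270.8, 238.0]), (0.15, [240.3, 332.3, 287.0])]
parts_mat [(0.95, [334.7, 240.7, 379.0])]
frame [(0.79, [240.3, 332.3, 286.0])]
isolator [(0.7, [156.2, 331.4, 174.0]), (0.57, [323.8, 221.8, 337.0])]
gear_mid []
isolator_handle []
top [[381.8, 0.0, 319.1], [0.0, 381.8, 201.3], [0.0, 0.0, 1.0]] base [421.5 312.7] orth 0.0
cleaner [(0.61, [158.8, 420.5, 170.0]), (0.23, [259.5, 258.8, 261.0])]
belt_cone [(0.6, [157.9, 229.5, 167.0])]
guide_post1 [(0.59, [259.5, 258.9, 262.0])]
cassette [(0.9, [257.3, 315.1, 270.0]), (0.46, [223.3, 426.0, 259.0])]
parts_mat [(0.96, [222.9, 425.7, 259.0])]
frame [(0.94, [194.0, 324.8, 230.0])]
isolator [(0.68, [244.8, 209.8, 264.0])]
gear_mid [(0.66, [235.6, 428.3, 245.0])]
isolator_handle [(0.45, [244.8, 203.7, 251.0])]
scene cleaner base [ 0.7156 -0.293   0.    ]
scene cone base [0.7171 0.2575 0.    ]
scene cassette [ 0.4334 -0.0037  0.012 ]
top cone base [0.7129 0.2682 0.    ]
top cassette [0.4264 0.0063 0.012 ]
```

The scene camera shows a bias of about +3 px in rows, but the fingers still look about 40 mm higher than spec. Descending open around the bar is safe either way. I'll do that, watch the force, and then look.

move_arm(offset=[[0,0,15],[0,0,15],[0,0,15],[0,0,10],[0,0,4],[0,0,0]], delta_rot=[[0,0,0],[0,0,0],[0,0,0],[0,0,0],[0,0,0],[0,0,0]])

```text
time_s: 5.75
tool_pos: [0.4626, 0.2988, 0.0902]
eef_rot: [-0.067, 0.998, -0.0, -0.0]
force: [0.8, 0.4, 0.8]
grip_width: 1.001
gripper_force: 0.0
```

move_arm(offset=[[0,0,0],[0,0,0],[0,0,0],[0,0,0],[0,0,0],[0,0,0],[0,0,0],[0,0,0]], delta_rot=[[0,0,0],[0,0,0],[0,0,0],[0,0,0],[0,0,0],[0,0,0],[0,0,0],[0,0,0]], hand=-1, squeeze=30)

```text
time_s: 6.55
tool_pos: [0.4628, 0.2989, 0.0906]
eef_rot: [-0.067, 0.998, 0.0, 0.0]
force: [0.1, 0.1, 0.2]
grip_width: -0.0
gripper_force: 0.0
```

Run:
```python
from h import *
go(.464,.298,.09,97.7)
a=save("scene","s2")[:,:,::-1]; b=save("top","t2")[:,:,::-1]
f=lambda i,r,c,h,w,s:cv2.resize(i[r-h:r+h,c-w:c+w],None,fx=s,fy=s,interpolation=cv2.INTER_CUBIC)
cv2.imwrite("pics/d2.png",np.hstack([f(a,135,330,40,40,5),f(b,238,205,40,40,5)]))
```

```text
tcp [0.4628 0.2989 0.0906] ty 97.7 tilt 0.0 d [-1.  -1.1  0.6] rot -0.004872392976082551 q7 1.05 F [0.1 0.1 0.2] M [ 0.03 -0.04  0.01] g -0.0 0.0 t 6.55
```

View pics/d2.png

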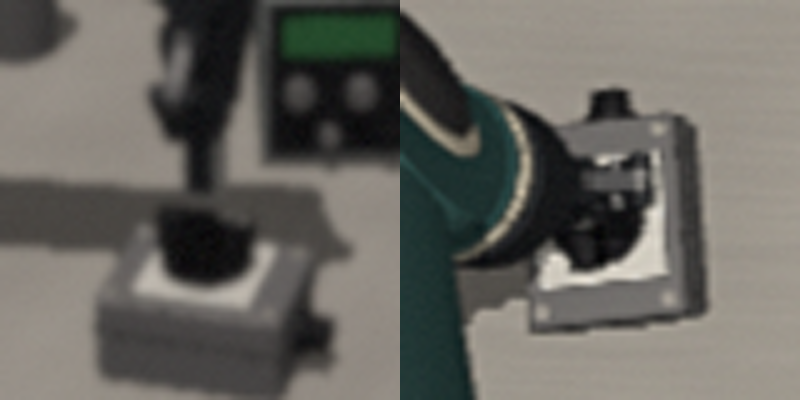

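The jaws shut on nothing. The picture has the shut fingertips at about (r133,c331) in the scene view, just above and behind the bar's top edge (r137). So the real tips stand higher than reported. I'll find the bar top by gentle touch, with the fingers shut.

Run:
```python
from h import *
s=status.sense(); p=s["tool_pos"]
print(tri([("scene",(133.5,331)),("top",(234,208))]).round(4),tri([("scene",(133.5,331)),("top",(236,206))]).round(4))
for z in(.073,.09,.1,.11,.12): print(z,[np.round(proj(c,(p[0],p[1],z)),1) for c in("scene","top")])
print(s["joint_pos"])
```

```text
[0.4745 0.278  0.1212] [0.4705 0.2846 0.1165]
0.073 [array([144.2, 330.5]), array([240. , 205.1])]
0.09 [array([139. , 330.5]), array([239.5, 203.2])]
0.1 [array([135.9, 330.4]), array([239.2, 202. ])]
0.11 [array([132.7, 330.4]), array([238.9, 200.8])]
0.12 [array([129.5, 330.4]), array([238.6, 199.6])]
[-0.60631219  0.4617465  -0.03494717  1.93913886  0.02308228  0.74106726
  1.05054528]
```

move_arm(offset=[[0,0,2],[0,0,2],[0,0,0]], delta_rot=[[0,0,0],[0,0,0],[0,0,0]])

```text
time_s: 6.95
tool_pos: [0.4626, 0.2988, 0.0862]
eef_rot: [-0.067, 0.998, -0.0, -0.0]
force: [-2.1, 0.0, -0.0]
grip_width: 0.001
gripper_force: 0.0
```

move_arm(offset=[[0,0,2],[0,0,2],[0,0,1],[0,0,0]], delta_rot=[[0,0,0],[0,0,0],[0,0,0],[0,0,0]])

```text
time_s: 7.35
tool_pos: [0.4627, 0.2988, 0.0813]
eef_rot: [-0.067, 0.998, -0.0, -0.0]
force: [0.2, -0.6, 0.1]
grip_width: -0.0
gripper_force: 0.0
```

move_arm(offset=[[0,0,2],[0,0,1],[0,0,0]], delta_rot=[[0,0,0],[0,0,0],[0,0,0]])

```text
time_s: 7.65
tool_pos: [0.4628, 0.2989, 0.0785]
eef_rot: [-0.067, 0.998, -0.0, -0.0]
force: [-1.4, 0.4, -0.3]
grip_width: 0.001
gripper_force: 0.0
```

move_arm(offset=[[0,0,2],[0,0,1],[0,0,0]], delta_rot=[[0,0,0],[0,0,0],[0,0,0]])

```text
time_s: 7.95
tool_pos: [0.4628, 0.2989, 0.0755]
eef_rot: [-0.067, 0.998, -0.0, -0.0]
force: [0.7, 0.3, -0.1]
grip_width: 0.0
gripper_force: 0.0
```

move_arm(offset=[[0,0,2],[0,0,1],[0,0,0]], delta_rot=[[0,0,0],[0,0,0],[0,0,0]])

```text
time_s: 8.25
tool_pos: [0.4631, 0.2992, 0.0752]
eef_rot: [-0.067, 0.998, 0.0, 0.0]
force: [-6.0, -3.1, 22.8]
grip_width: 0.003
gripper_force: 10.6
```

move_arm(offset=[[0,0,2],[0,0,1],[0,0,0]], delta_rot=[[0,0,0],[0,0,0],[0,0,0]])

```text
time_s: 8.55
tool_pos: [0.4633, 0.2994, 0.0749]
eef_rot: [-0.067, 0.998, 0.0, 0.001]
force: [-11.6, -8.2, 42.9]
grip_width: 0.003
gripper_force: 21.4
```

Run:
```python
from h import *
go(.464,.298,.09,97.7)
a=save("scene","s3")[:,:,::-1]
f=lambda i,r,c,h,w,s:cv2.resize(i[r-h:r+h,c-w:c+w],None,fx=s,fy=s,interpolation=cv2.INTER_CUBIC)
b=cv2.imread("pics/s2.png")
cv2.imwrite("pics/d3.png",np.hstack([f(cv2.convertScaleAbs(x,alpha=2.2),130,330,25,25,8) for x in(b,a)]))
```

```text
tcp [0.4633 0.2994 0.0749] ty 97.69 tilt 0.08 d [ -0.5  -1.4 -15.1] rot -0.011545929188898185 q7 1.05 F [-11.6  -8.2  42.9] M [-1.77  2.77  0.04] g 0.003 21.4 t 8.55
```

View pics/d3.png

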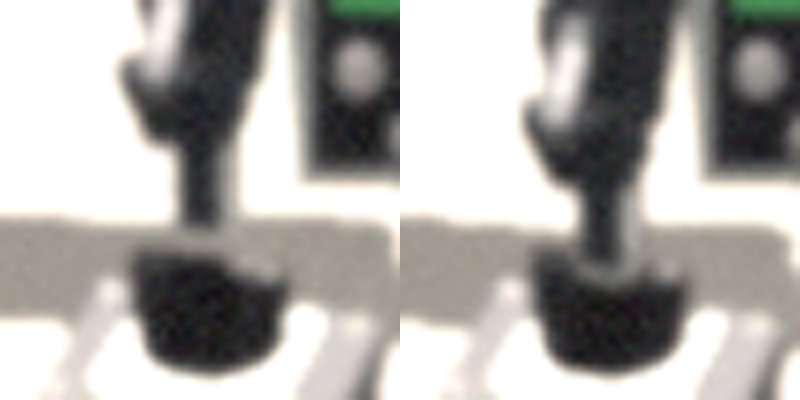

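Contact came at TCP z = 0.0752 on the bar top, which is at 0.095. The true fingertips are therefore 20 mm above the reported TCP, not 17 mm ahead of it: a 37 mm height offset. The picture shows the tips at the middle of the bar. I'll back off, open and descend to TCP z ≈ 0.052.

move_arm(offset=[[0,0,-6],[0,0,-8],[0,0,0],[0,0,0],[0,0,0],[0,0,0],[0,0,0]], delta_rot=[[0,0,0],[0,0,0],[0,0,0],[0,0,0],[0,0,0],[0,0,0],[0,0,0]], hand=1)

```text
time_s: 9.3
tool_pos: [0.4626, 0.2988, 0.0831]
eef_rot: [-0.067, 0.998, -0.0, -0.0]
force: [0.5, 0.8, 0.1]
grip_width: 1.002
gripper_force: 0.0
```

move_arm(offset=[[0,0,10],[0,0,10],[0,0,8],[0,0,4],[0,0,0]], delta_rot=[[0,0,0],[0,0,0],[0,0,0],[0,0,0],[0,0,0]])

```text
time_s: 9.8
tool_pos: [0.4623, 0.2986, 0.0506]
eef_rot: [-0.067, 0.998, -0.0, -0.001]
force: [-0.1, 0.7, 0.0]
grip_width: 0.999
gripper_force: 0.0
```

move_arm(offset=[[0,0,0],[0,0,0],[0,0,0],[0,0,0],[0,0,0],[0,0,0],[0,0,0]], delta_rot=[[0,0,0],[0,0,0],[0,0,0],[0,0,0],[0,0,0],[0,0,0],[0,0,0]], hand=-1, squeeze=25)

```text
time_s: 10.5
tool_pos: [0.4624, 0.3042, 0.0525]
eef_rot: [-0.069, 0.998, 0.003, 0.001]
force: [-2.4, 10.9, -2.1]
grip_width: 0.153
gripper_force: 31.3
```

```bash
python3 -c "
from h import *
go(.464,.298,.052,97.7)"
```

```text
tcp [0.4624 0.3042 0.0525] ty 97.86 tilt 0.41 d [-0.7 -6.4  0.4] rot 0.1612669729068017 q7 1.05 F [-2.4 10.9 -2.1] M [ 2.02  0.3  -0.05] g 0.153 31.3 t 10.5
```

move_arm(offset=[[0,4,0],[0,3,0],[0,0,0]], delta_rot=[[0,0,0],[0,0,0],[0,0,0]])

```text
time_s: 10.8
tool_pos: [0.4623, 0.3043, 0.0523]
eef_rot: [-0.067, 0.998, -0.001, -0.0]
force: [-2.0, -4.5, 8.0]
grip_width: 0.16
gripper_force: 32.7
```

move_arm(offset=[[0,0,0],[0,0,0],[0,0,0],[0,0,0],[0,0,0],[0,0,0]], delta_rot=[[0,0,-7],[0,0,-8],[0,0,-8],[0,0,-8],[0,0,-8],[0,0,-6]], squeeze=40)

```text
time_s: 11.4
tool_pos: [0.4618, 0.3054, 0.0524]
eef_rot: [-0.446, 0.895, -0.0, -0.0]
force: [-2.5, -1.8, 8.4]
grip_width: 0.154
gripper_force: 40.7
```

```bash
python3 -c "
from h import *
go(.4624,.306,.052,187.7)"
```

```text
tcp [0.4618 0.3054 0.0524] ty 142.95 tilt 0.05 d [-0.8 -0.2  0.4] rot -44.74833506331831 q7 1.69 F [-2.5 -1.8  8.4] M [-0.21  0.7   0.  ] g 0.154 40.7 t 11.4
```

move_arm(offset=[[0,0,0],[0,0,0],[0,0,0],[0,0,0],[0,0,0],[0,0,0],[0,0,0]], delta_rot=[[0,0,-8],[0,0,-8],[0,0,-8],[0,0,-8],[0,0,-8],[0,0,-6],[0,0,0]])

```text
time_s: 12.1
tool_pos: [0.4606, 0.3058, 0.0524]
eef_rot: [0.758, -0.652, -0.001, 0.001]
force: [-5.9, -1.0, 11.1]
grip_width: 0.16
gripper_force: 42.0
```

```bash
python3 -c "
from h import *
go(.4624,.306,.052,187.7)"
```

```text
tcp [0.4606 0.3058 0.0524] ty -171.34 tilt 0.13 d [ 0.1 -1.8  0.4] rot 0.9602011892444011 q7 2.35 F [-5.9 -1.  11.1] M [-0.04  1.33 -0.62] g 0.16 42.0 t 12.1
```

The handle is against its off stop, turned 91° with the axis at about (0.4605, 0.3056). The top camera is right to about 3 mm. Releasing and rising.

move_arm(offset=[[0,0,0],[0,0,0],[0,0,0],[0,0,0],[0,0,0],[0,0,-20],[0,0,-30],[0,0,-20],[0,0,0],[0,0,0]], delta_rot=[[0,0,1],[0,0,0],[0,0,0],[0,0,0],[0,0,0],[0,0,0],[0,0,0],[0,0,8],[0,0,8],[0,0,8]], hand=1)

```text
time_s: 13.1
tool_pos: [0.4624, 0.3061, 0.1225]
eef_rot: [-0.597, 0.802, -0.0, 0.001]
force: [1.2, -0.1, 0.4]
grip_width: 1.002
gripper_force: 0.0
```

move_arm(offset=[[0,0,0],[0,0,0],[0,0,0],[0,0,0],[0,0,0],[0,0,0],[0,0,0],[0,0,0],[0,0,0],[0,0,0]], delta_rot=[[0,0,8.5],[0,0,8.5],[0,0,8.5],[0,0,8.5],[0,0,8.5],[0,0,8.5],[0,0,8.5],[0,0,8.5],[0,0,8.5],[0,0,8.5]])

```text
time_s: 14.1
tool_pos: [0.4618, 0.3059, 0.1216]
eef_rot: [0.101, 0.995, -0.0, 0.0]
force: [0.5, -0.1, -0.6]
grip_width: 0.998
gripper_force: 0.0
```

```bash
python3 -c "
from h import *
go(.495,-.309,.12,38)"
```

```text
tcp [0.4618 0.3059 0.1216] ty 78.36 tilt 0.0 d [-156.6 -595.6    1.6] rot 40.360632198043845 q7 0.7 F [ 0.5 -0.1 -0.6] M [-0.01  0.03  0.02] g 0.998 0.0 t 14.1
```

move_arm(offset=[[-11,-43,0],[-11,-43,0],[-11,-43,0],[-11,-43,0],[-11,-43,0],[-11,-43,0],[-11,-43,0],[-11,-43,0],[-11,-43,0],[-11,-43,0]], delta_rot=[[0,0,0],[0,0,0],[0,0,0],[0,0,0],[0,0,0],[0,0,0],[0,0,0],[0,0,0],[0,0,0],[0,0,0]])

```text
time_s: 15.1
tool_pos: [0.4854, -0.1391, 0.1218]
eef_rot: [0.098, 0.995, 0.0, 0.0]
force: [1.2, 0.4, 0.1]
grip_width: 1.0
gripper_force: 0.0
```

move_arm(offset=[[-12,-42,0],[-12,-42,0],[-12,-42,0],[-10,-38,0],[0,0,0],[0,0,20],[0,0,20],[0,0,20],[0,0,0]], delta_rot=[[0,0,0],[0,0,0],[0,0,0],[0,0,0],[0,0,8.5],[0,0,8.5],[0,0,8.5],[0,0,8.5],[0,0,6]])

```text
time_s: 16.0
tool_pos: [0.4966, -0.3059, 0.0587]
eef_rot: [0.435, 0.9, -0.0, -0.003]
force: [-0.7, 0.3, -0.7]
grip_width: 1.001
gripper_force: 0.0
```

Run:
```python
from h import *
go(.495,-.309,-.006,38)
for c in("top","scene"):
    optics.read_camera(c)
    for l in ("isolator_handle",):
        for d in optics.silhouettes(c,l)[:1]:
            ys,xs=np.nonzero(d["pixels"]); print(c,d["confidence"],ys.mean(),xs.mean(),ys.min(),ys.max(),xs.min(),xs.max())
a=save("top","t4")[:,:,::-1]; b=save("scene","s4")[:,:,::-1]
f=lambda i,r,c,h,w,s:cv2.resize(i[r-h:r+h,c-w:c+w],None,fx=s,fy=s,interpolation=cv2.INTER_CUBIC)
cv2.imwrite("pics/d4.png",np.hstack([f(a,238,430,30,30,5),f(b,300,222,30,40,5),f(a,240,205,30,20,5)]))
```

```text
tcp [ 0.4966 -0.3059  0.0587] ty 38.42 tilt 0.3 d [-1.7 -3.  64.7] rot 0.4168693815820461 q7 1.37 F [-0.7  0.3 -0.7] M [-0.01  0.03  0.02] g 1.001 0.0 t 16.0
top 0.82 241.53644314868805 203.6793002915452 231 251 191 214
scene 0.62 144.80555555555554 331.18518518518516 134 152 322 339
```

View pics/d4.png

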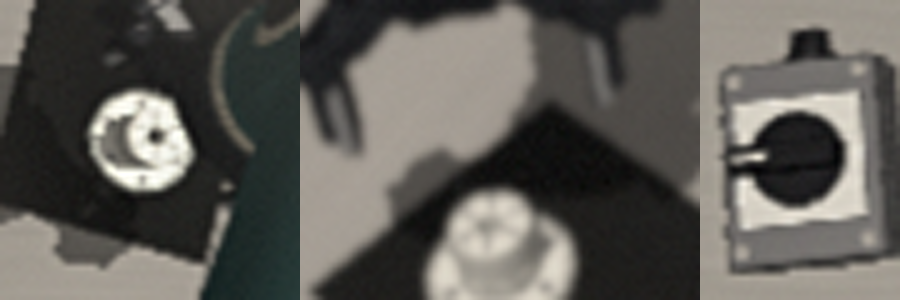

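The handle's mark now points to +y, so the bar is across the box and off. The open fingertips straddle the gear hub, with their midpoint at about (295,217) and the hub top at (313,220). Descending.

move_arm(offset=[[-1,-3,20],[0,0,20],[0,0,15],[0,0,5],[0,0,0]], delta_rot=[[0,0,0],[0,0,0],[0,0,0],[0,0,0],[0,0,0]])

```text
time_s: 16.8
tool_pos: [0.4964, -0.3097, 0.0011]
eef_rot: [0.433, 0.902, 0.0, -0.001]
force: [0.7, -0.6, 0.0]
grip_width: 1.0
gripper_force: 0.0
```

move_arm(offset=[[0,0,3],[0,0,0],[0,0,0],[0,0,0],[0,0,0],[0,0,0]], delta_rot=[[0,0,0],[0,0,0],[0,0,0],[0,0,0],[0,0,0],[0,0,0]], hand=-1, squeeze=20)

```text
time_s: 17.4
tool_pos: [0.497, -0.31, -0.0008]
eef_rot: [0.433, 0.901, 0.0, 0.0]
force: [-1.8, 1.2, 6.3]
grip_width: 0.364
gripper_force: 20.1
```

```bash
python3 -c "
from h import *
go(.495,-.309,-.006,-52)"
```

```text
tcp [ 0.497  -0.31   -0.0008] ty 38.69 tilt 0.05 d [ 2.1 -1.   5.2] rot -89.30522842663936 q7 1.41 F [-1.8  1.2  6.3] M [ 0.09  0.22 -0.02] g 0.364 20.1 t 17.4
```

move_arm(offset=[[0,0,0],[0,0,0],[0,0,0],[0,0,0],[0,0,0],[0,0,0],[0,0,0],[0,0,0],[0,0,0],[0,0,0]], delta_rot=[[0,0,0],[0,0,0],[0,0,0],[0,0,8.5],[0,0,8.5],[0,0,8.5],[0,0,8.5],[0,0,8.5],[0,0,8.5],[0,0,8.5]], hand=0.6)

```text
time_s: 18.4
tool_pos: [0.4967, -0.3097, -0.0016]
eef_rot: [0.825, 0.565, -0.0, -0.0]
force: [0.1, 0.2, 0.9]
grip_width: 0.8
gripper_force: 0.0
```

move_arm(offset=[[0,0,0],[0,0,0],[0,0,0],[0,0,3],[0,0,0]], delta_rot=[[0,0,8.5],[0,0,8.5],[0,0,8.5],[0,0,5],[0,0,0]])

```text
time_s: 18.9
tool_pos: [0.4965, -0.3094, -0.005]
eef_rot: [0.943, 0.332, -0.001, -0.0]
force: [1.0, -0.5, 0.1]
grip_width: 0.8
gripper_force: 0.0
```

move_arm(offset=[[0,0,0],[0,0,0],[0,0,0],[0,0,0],[0,0,0],[0,0,0]], delta_rot=[[0,0,0],[0,0,0],[0,0,0],[0,0,0],[0,0,0],[0,0,0]], hand=-1, squeeze=40)

```text
time_s: 19.5
tool_pos: [0.497, -0.3101, -0.004]
eef_rot: [0.944, 0.331, 0.0, 0.0]
force: [-1.7, -0.5, 4.0]
grip_width: 0.356
gripper_force: 40.1
```

```bash
python3 -c "
from h import *
go(.5,-.309,-.006,-52)
from h import *
print(optics.read_camera('top').shape,[ (d['location'],d['confidence']) for d in optics.search_frame('top','gear_mid')])"
```

```text
tcp [ 0.497  -0.3101 -0.004 ] ty -51.3 tilt 0.05 d [3.1 1.  2. ] rot 0.7023516307794466 q7 0.19 F [-1.7 -0.5  4. ] M [0.   0.04 0.11] g 0.356 40.1 t 19.5
(400, 640, 3) [([250.0, 303.2], 0.65), ([260.0, 256.7], 0.51), ([208.9, 423.4], 0.28)]
```

The gear is gripped and centred at (0.497, −0.310). The shaft estimate, with the top camera's bias removed, is (0.599, −0.0675). Lifting.

move_arm(offset=[[0,0,-5],[0,0,-20],[0,0,-30],[0,0,-40],[0,0,-25],[0,0,0]], delta_rot=[[0,0,0],[0,0,0],[0,0,0],[0,0,0],[0,0,0],[0,0,0]])

```text
time_s: 20.2
tool_pos: [0.4984, -0.311, 0.1188]
eef_rot: [0.944, 0.331, 0.002, 0.002]
force: [0.4, 0.4, -0.5]
grip_width: 0.359
gripper_force: 39.8
```

```bash
python3 -c "
from h import *
go(.599,-.0675,.115,-38.3)"
```

```text
tcp [ 0.4984 -0.311   0.1188] ty -51.31 tilt 0.33 d [ 230.7 -127.2    3.8] rot -13.00679920263994 q7 0.07 F [ 0.4  0.4 -0.5] M [0.02 0.03 0.04] g 0.359 39.8 t 20.2
```

move_arm(offset=[[20,-11,0],[30,-17,0],[30,-17,0],[34,-18,0],[34,-18,0],[34,-19,0],[29,-16,0],[20,-11,0],[0,0,0],[0,0,0]], delta_rot=[[0,0,0],[0,0,0],[0,0,0],[0,0,0],[0,0,0],[0,0,0],[0,0,0],[0,0,0],[0,0,-6.5],[0,0,-6.5]])

```text
time_s: 21.2
tool_pos: [0.5968, -0.0645, 0.1138]
eef_rot: [0.898, 0.439, -0.001, -0.001]
force: [-0.7, -0.2, -0.9]
grip_width: 0.36
gripper_force: 39.7
```

Run:
```python
from h import *
go(.599,-.0675,.085,-38.3)
a=save("top","t5")[:,:,::-1]; b=save("scene","s5")[:,:,::-1]
for c in("top","scene"):
    for l in("gear_mid","shaft_tip","clutch_disc"):
        for d in optics.silhouettes(c,l)[:1]:
            ys,xs=np.nonzero(d["pixels"]); print(c,l,round(d["confidence"],2),ys.mean().round(1),xs.mean().round(1),ys.min(),ys.max(),xs.min(),xs.max(),len(ys))
p=status.sense()["tool_pos"]
for c in("top","scene"): print(c,"gear bottom,mid,disc",[np.round(proj(c,(p[0],p[1],z)),1).tolist() for z in(p[2]+.007,p[2]+.024,.054,.088)])
f=lambda i,r,c,h,w,s:cv2.resize(i[r-h:r+h,c-w:c+w],None,fx=s,fy=s,interpolation=cv2.INTER_CUBIC)
cv2.imwrite("pics/d5.png",np.hstack([f(cv2.convertScaleAbs(b,alpha=1.8),230,320,36,30,8),f(cv2.convertScaleAbs(a,alpha=1.8),195,345,36,20,8)]))
```

```text
tcp [ 0.5968 -0.0645  0.1138] ty -37.88 tilt 0.17 d [-0.9  3.7 28.8] rot 0.41786951155995666 q7 -0.18 F [-0.7 -0.2 -0.9] M [-0.05  0.02  0.03] g 0.36 39.7 t 21.2
top gear_mid 0.51 192.0 322.7 169 217 278 373 1013
top shaft_tip 0.7 191.7 321.0 169 216 279 372 892
top clutch_disc 0.3 224.7 426.1 189 258 398 453 2649
scene gear_mid 0.69 219.2 317.6 204 228 306 333 364
scene shaft_tip 0.63 243.9 334.2 201 287 287 372 4598
scene clutch_disc 0.48 246.5 319.7 240 252 310 330 186
top gear bottom,mid,disc [[190.2, 344.5], [188.9, 344.9], [195.3, 342.9], [192.8, 343.7]]
scene gear bottom,mid,disc [[218.3, 318.5], [212.1, 318.3], [242.0, 319.2], [230.5, 318.9]]
```

View pics/d5.png

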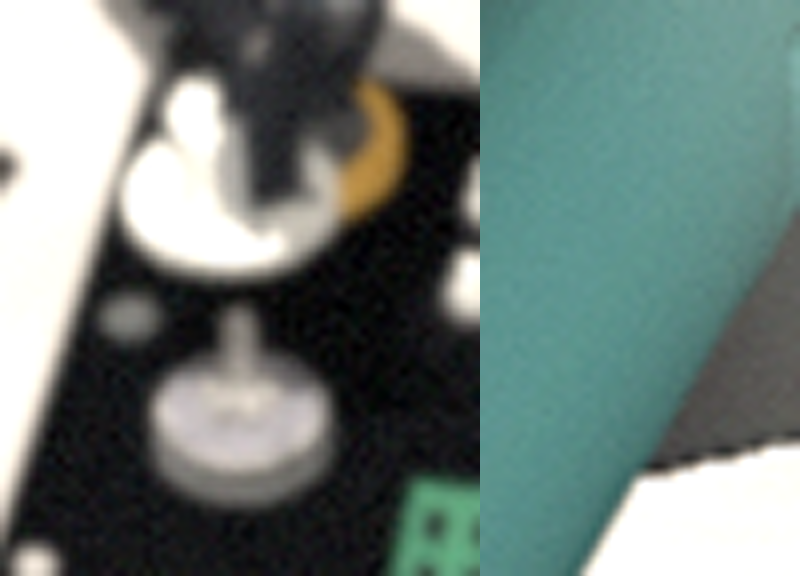

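In the scene crop the held gear's flange is centred at crop x≈232 and the shaft at x≈240, so the gear sits 2 mm left and about 1 mm far. The target becomes about (0.599, −0.0655). Correcting and lowering onto the tip.

move_arm(offset=[[1,2.5,6],[0,0,10],[0,0,10],[0,0,5],[0,0,4],[0,0,0]], delta_rot=[[0,0,0],[0,0,0],[0,0,0],[0,0,0],[0,0,0],[0,0,0]])

```text
time_s: 22.2
tool_pos: [0.5998, -0.0671, 0.0799]
eef_rot: [0.9, 0.436, -0.001, -0.0]
force: [-1.0, 0.6, -1.3]
grip_width: 0.36
gripper_force: 39.7
```

move_arm(offset=[[0,0,3],[0,0,3],[0,0,2],[0,0,0]], delta_rot=[[0,0,0],[0,0,0],[0,0,0],[0,0,0]])

```text
time_s: 22.6
tool_pos: [0.6, -0.067, 0.0724]
eef_rot: [0.9, 0.436, -0.0, -0.0]
force: [-0.7, -0.4, -1.0]
grip_width: 0.352
gripper_force: 39.7
```

```bash
python3 -c "
from h import *
go(.599,-.0655,.054,-38.3)"
```

```text
tcp [ 0.6    -0.067   0.0724] ty -38.3 tilt 0.02 d [ 0.5 -1.7 18.4] rot -0.0021004886382200993 q7 -0.14 F [-0.7 -0.4 -1. ] M [-0.04  0.03  0.  ] g 0.352 39.7 t 22.6
```

move_arm(offset=[[0,-1,2],[0,0,2],[0,0,2],[0,0,1],[0,0,0]], delta_rot=[[0,0,0],[0,0,0],[0,0,0],[0,0,0],[0,0,0]])

```text
time_s: 23.1
tool_pos: [0.5996, -0.0669, 0.0657]
eef_rot: [0.9, 0.436, 0.0, 0.0]
force: [-0.3, -0.8, 0.9]
grip_width: 0.362
gripper_force: 39.9
```

move_arm(offset=[[0,0,1],[0,0,1],[0,0,0]], delta_rot=[[0,0,0],[0,0,0],[0,0,0]])

```text
time_s: 23.4
tool_pos: [0.5999, -0.0675, 0.0642]
eef_rot: [0.9, 0.436, 0.0, 0.001]
force: [-0.2, -1.6, 3.5]
grip_width: 0.361
gripper_force: 40.3
```

```bash
python3 -c "
from h import *
go(.599,-.0655,.054,-38.3)"
```

```text
tcp [ 0.5999 -0.0675  0.0642] ty -38.34 tilt 0.11 d [ 1.  -2.  10.2] rot -0.0439129561262348 q7 -0.14 F [-0.2 -1.6  3.5] M [-0.64  0.02 -0.01] g 0.361 40.3 t 23.4
```

move_arm(offset=[[-1,0.5,1],[0,0,1],[0,0,1],[0,0,0]], delta_rot=[[0,0,0],[0,0,0],[0,0,0],[0,0,0]])

```text
time_s: 23.8
tool_pos: [0.5995, -0.0685, 0.0606]
eef_rot: [0.9, 0.436, 0.0, 0.001]
force: [1.6, -5.1, 1.5]
grip_width: 0.357
gripper_force: 40.0
```

```bash
python3 -c "
from h import *
go(.599,-.0655,.054,-38.3)"
```

```text
tcp [ 0.5995 -0.0685  0.0606] ty -38.34 tilt 0.1 d [ 2.  -2.3  6.6] rot -0.03641107623073481 q7 -0.13 F [ 1.6 -5.1  1.5] M [-1.1  -0.45 -0.04] g 0.357 40.0 t 23.8
```

move_arm(offset=[[-1,1,1],[-0.5,0.5,1],[0,0,1],[0,0,1],[0,0,0]], delta_rot=[[0,0,0],[0,0,0],[0,0,0],[0,0,0],[0,0,0]])

```text
time_s: 24.3
tool_pos: [0.5991, -0.069, 0.0562]
eef_rot: [0.9, 0.436, -0.0, -0.0]
force: [0.5, -0.9, -1.7]
grip_width: 0.359
gripper_force: 39.8
```

```bash
python3 -c "
from h import *
go(.599,-.0655,.054,-38.3)"
```

```text
tcp [ 0.5991 -0.069   0.0562] ty -38.28 tilt 0.06 d [ 2.6 -2.3  2.2] rot 0.02223851222785811 q7 -0.13 F [ 0.5 -0.9 -1.7] M [-0.11 -0.28  0.01] g 0.359 39.8 t 24.3
```

Side force is gone. Lowering past the spline-top height (TCP 0.054) to see whether it meshes at 13°.

move_arm(offset=[[0,0,1],[0,0,1],[0,0,1],[0,0,0]], delta_rot=[[0,0,0],[0,0,0],[0,0,0],[0,0,0]])

```text
time_s: 24.7
tool_pos: [0.599, -0.0693, 0.0533]
eef_rot: [0.9, 0.436, -0.0, -0.0]
force: [-0.2, 0.5, 0.3]
grip_width: 0.359
gripper_force: 39.8
```

```bash
python3 -c "
from h import *
go(.599,-.0655,.047,-38.3)"
```

```text
tcp [ 0.599  -0.0693  0.0533] ty -38.29 tilt 0.06 d [ 3.  -2.4  6.3] rot 0.007360903296330434 q7 -0.12 F [-0.2  0.5  0.3] M [0.01 0.02 0.02] g 0.359 39.8 t 24.7
```

move_arm(offset=[[0,0,1],[0,0,1],[0,0,0]], delta_rot=[[0,0,0],[0,0,0],[0,0,0]])

```text
time_s: 25.0
tool_pos: [0.5992, -0.0695, 0.0514]
eef_rot: [0.9, 0.436, -0.0, -0.0]
force: [-0.2, 0.6, -0.7]
grip_width: 0.359
gripper_force: 39.8
```

```bash
python3 -c "
from h import *
go(.599,-.0693,.047,-38.3)"
```

```text
tcp [ 0.5992 -0.0695  0.0514] ty -38.3 tilt 0.03 d [ 0.1 -0.3  4.4] rot -0.0005100773655044577 q7 -0.12 F [-0.2  0.6 -0.7] M [ 0.03 -0.   -0.05] g 0.359 39.8 t 25.0
```

move_arm(offset=[[0,0,1],[0,0,1],[0,0,1],[0,0,0]], delta_rot=[[0,0,0],[0,0,0],[0,0,0],[0,0,0]])

```text
time_s: 25.4
tool_pos: [0.5993, -0.0696, 0.0484]
eef_rot: [0.9, 0.436, -0.0, -0.0]
force: [0.1, -0.1, -0.6]
grip_width: 0.358
gripper_force: 39.8
```

move_arm(offset=[[0,0,1],[0,0,1],[0,0,0]], delta_rot=[[0,0,0],[0,0,0],[0,0,0]])

```text
time_s: 25.7
tool_pos: [0.5995, -0.0696, 0.0469]
eef_rot: [0.9, 0.436, 0.0, -0.0]
force: [-1.1, 0.8, 3.7]
grip_width: 0.356
gripper_force: 40.2
```

```bash
python3 -c "
from h import *
go(.599,-.0693,.042,-38.3)"
```

```text
tcp [ 0.5995 -0.0696  0.0469] ty -38.31 tilt 0.02 d [-0.1 -0.6  4.9] rot -0.00500342856048519 q7 -0.12 F [-1.1  0.8  3.7] M [0.15 0.3  0.03] g 0.356 40.2 t 25.7
```

Contact came exactly at the predicted disc height (0.047) with about 4 N, so it has meshed. Now pressing against the spring.

move_arm(offset=[[0,0,1],[0,0,1],[0,0,1],[0,0,0]], delta_rot=[[0,0,0],[0,0,0],[0,0,0],[0,0,0]], squeeze=60)

```text
time_s: 26.1
tool_pos: [0.5995, -0.0696, 0.0439]
eef_rot: [0.9, 0.436, 0.0, -0.0]
force: [-1.7, 0.4, 6.0]
grip_width: 0.354
gripper_force: 61.2
```

move_arm(offset=[[0,0,1],[0,0,1],[0,0,0]], delta_rot=[[0,0,0],[0,0,0],[0,0,0]])

```text
time_s: 26.4
tool_pos: [0.5995, -0.0696, 0.0421]
eef_rot: [0.9, 0.436, 0.0, -0.0]
force: [-2.6, 1.3, 8.6]
grip_width: 0.353
gripper_force: 61.6
```

```bash
python3 -c "
from h import *
go(.599,-.0693,.042,-38.3)"
```

```text
tcp [ 0.5995 -0.0696  0.0421] ty -38.3 tilt 0.03 d [-0.1 -0.6  0.1] rot -0.004658879388315995 q7 -0.11 F [-2.6  1.3  8.6] M [0.16 0.64 0.03] g 0.353 61.6 t 26.4
```

The force follows the spring exactly. A little more to confirm the stop.

move_arm(offset=[[0,0,1],[0,0,0],[0,0,0]], delta_rot=[[0,0,0],[0,0,0],[0,0,0]])

```text
time_s: 26.7
tool_pos: [0.5996, -0.0696, 0.042]
eef_rot: [0.9, 0.436, 0.0, -0.0]
force: [-5.3, 0.8, 14.4]
grip_width: 0.352
gripper_force: 62.2
```

move_arm(offset=[[0,0,0.6],[0,0,0],[0,0,0]], delta_rot=[[0,0,0],[0,0,0],[0,0,0]])

```text
time_s: 27.0
tool_pos: [0.5996, -0.0696, 0.0419]
eef_rot: [0.9, 0.436, 0.001, -0.001]
force: [-6.2, 1.2, 18.7]
grip_width: 0.353
gripper_force: 62.7
```

```bash
python3 -c "
from h import *
go(.599,-.0693,.042,-38.3)"
```

```text
tcp [ 0.5996 -0.0696  0.0419] ty -38.31 tilt 0.1 d [-0.1 -0.6 -0.1] rot -0.012217767356503373 q7 -0.11 F [-6.2  1.2 18.7] M [ 0.37  1.45 -0.02] g 0.353 62.7 t 27.0
```

The gear has bottomed at the predicted home height and is held with a modest push of about 19 N, against the spring's 9 N. Handing in.

```bash
python3 -c "
from workcell import sign_off
print(sign_off())"
```

```text
the job is handed in; nothing more can be done
None
```

The isolator is off, and the gear is meshed, fully home and still gripped under about 19 N of push; I handed the job in at 27 s, but while finding the handle the shut fingertips pressed on its top with up to about 43 N.

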